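Fit a clay-extruder die and hold its bayonet cap half-way

ROBOT

A 6-joint arm with a two-finger parallel gripper is mounted at the origin on the work surface. World frame = base frame: x ahead of the robot, y to its left, z up, the work surface at z = 0. Lengths are in mm, angles in rad, forces in N, time in s.
With the tool pointing down it reaches from about 300 to 875 mm from the base axis. Payload 4.2 kg.
Tool frame: the origin (TCP) lies midway between the tips of the shut fingers; the grasp point (between the pads) lies 19 mm behind it; x points along the fingers, z is the direction in which the jaws open and shut, and the axes are right-handed (so a half turn about x gives the same grasp; the last joint's range is limited). The gripper opens to 85 mm and grips with 20 to 120 N. Pads are 22 mm wide; open, the fingers measure 114 mm over their backs; the gripper's body (76 mm by 85 mm) begins 54 mm behind the grasp point. The pads swing forward as they close: fully open they stand 13 mm farther back than shut.
Start: joints at [-1.21, 0.32, 1.565, -0, 1.257, -0.02], TCP at [213.71, -533.825, 231.338] pointing down, gripper open.
Joint ranges: [-3.11, 3.11], [-0.84, 2.01], [0.21, 2.61], [-1.34, 4.49], [0.05, 2.63], [-2.56, 2.56]. Speed limits (rad/s): [2.57, 2.57, 3.14, 3.14, 3.14, 3.14].

INTERFACE

Orientations are given as a unit quaternion [w, x, y, z].
In Python, from bench import manip, grab_frame, calibration, order gives the robot as it stands. The module is installed in compiled form; this text tells all that it offers.
- The arm moves only by the tool carry_out, never from a script. Its argument "rows" is a list of rows, each an object of numbers: "dx", "dy", "dz": the shift along the tool's x, y, z in mm; "rx", "ry", "rz": the turn, a rotation vector about the tool's x, y, z in degrees; "grip": the closure, from 0 (fully open) to 1 (shut). A call has 1 to 12 rows; each row shifts and turns the pose as measured when the row begins, along the tool's axes as they then stand; what a row does not reach is not made up. A row lasts 1/8 s, in which the tool goes at most 62.5 mm and 10.7 degrees, less where a joint would pass 70% of its speed; a pose out of reach is approached as far as the arm can. A call with a gripper value outside its range is refused whole. The fingers move at their own pace and stop on an object; "squeeze" is the grip in N (left out, the last holds). Time passes only in rows, so rows that do not move let the fingers close. It gives the time, the measured TCP pose, the force and the opening at its end, in the units of the state.
- manip.observe(): the state, without advancing time (a new reading comes with each control period).
- grab_frame(name): name is "scene" or "top"; returns the picture (400x640x3 uint8, red, green, blue); there is no depth.
- calibration(name): a dict with "vertical_fov" (degrees; the focal length in pixels is half the picture's height over the tangent of half this angle, whatever the lens; pixels are square), "cx", "cy" (the principal point, pixels), "T" (4x4, takes a point from camera to world coordinates). Camera axes: x right, y down, z forward; pixel columns grow to the right and rows downward; lengths in mm; the calibration is good to about 2 mm. A picture is of the moment at which its call begins. calibration takes no time and is no camera call.
- order.sign_off(): hands the job in, once; it reports no verdict.
The state is a dict: "clock": time; "q": joint angles; "dq": joint speeds; "tau": joint torques, N m; "tcp_pos": TCP position; "tcp_rot": TCP orientation; "wrist_force": force on the tool from outside, world axes, zero at the start; "torque": the same for the moment, N m; "opening": finger opening in mm.
Only numpy, scipy, OpenCV 4.12 (cv2) and the standard library are available. Lean on these libraries where they do the work, as an engineer would, in place of code of your own. Each camera call takes 0.05 s, during which the arm holds its last target.

TASK

Put the round die into the round seat on top of the clay-extruder barrel, then lower the bayonet cap over it, pins into notches, until it sits fully down. Twist the cap clockwise (seen from above) only half-way, until its handle lines up with the two raised ribs on the barrel's collar, never on to the lock click, so that the die can still be adjusted. Finish while holding: stay there gripping the cap's handle, and leave the square die, cup and brush where they are.

Things in the scene. Friction and masses are not known exactly. Their poses are not given: they have to be found in the camera images.
- barrel: Steel clay-extruder barrel fixed to the bench, mouth up, 117 mm tall. Origin: centre of its foot, on the bench; z up, x along the line of its two pins. Foot diameter 116 mm, body 80; a collar of diameter 104 mm has its upper face at z = 83 mm; above it a neck of diameter 64 mm rises to z = 117.
- barrel_mouth (a point): Centre of the neck's top face, 117 mm above the bench, axes as the barrel's. Here is the die's seat: a round pocket of diameter 52 mm, its floor 6 mm below this point.
- barrel_pin (a point): Outer end of the +x bayonet pin, 40 mm from the barrel's axis, 105 mm above the bench. Two fixed pins of diameter 8 mm stick out of the neck on opposite sides, along the barrel's +x and -x.
- barrel_rib (a point): Top of one of the two half-way ribs (10 mm long radially, 5 wide, 6 high) standing on the collar's rim on opposite sides, 47.5 mm from the axis. Their line is turned 40 degrees clockwise (seen from above) from the pin line: at -40 and 140 degrees from the barrel's x.
- cap: Cast aluminium bayonet cap, 70 mm tall, 81 mm across, 0.22 to 0.35 kg, standing upright on the bench. Origin: centre of the skirt's lower edge; z up, x along its handle. Skirt 69 mm inside; the top plate (6 mm, with a 28 mm hole for the die's post) has its underside 28 mm above the origin and rests on the neck's top face when fully down, the origin then 89 mm above the bench.
- cap_notch (a point): Middle of the +x notch at the skirt's lower edge; a like one at -x. Notches 14 mm wide lead up to a channel 9 to 21 mm above the edge. Pins enter when cap x and barrel x are in line, either way round (3 mm play each side). Once down the cap turns easily, clockwise only: ribs (half-way) at 40 degrees, lock click from about 73, stop at 86. A small pointer ridge stands above each notch.
- cap_handle (a point): Centre of the top of the cap's bridge handle, 70 mm above the cap's origin: a bar along the cap's x, 60 mm long, 14 mm wide (y), 24 mm high (46 to 70 mm above the origin), on two legs 10 mm thick at its ends; gap of 12 mm below it.
- round_die: Dark steel die: a round disc of diameter 48 mm, 5 mm thick, with a central upright post of diameter 12 mm from 5 to 20 mm above the origin. 70 to 130 g. Origin: centre of its underside; z up. Lies flat on the bench, post up. It fits the seat with 2 mm play all round and then lies 1 mm below the neck's top face.
- square_die: Dark steel die like the round one but with a 48 x 48 mm square plate, 5 mm thick, and the same post; it does not fit the seat. Origin: centre of its underside. To be left alone. The two dies' places may be swapped.
- cup: Terracotta cup, 72 mm across the mouth, 80 mm tall, standing on the bench. Origin: centre of its underside. To be left alone.
- brush: Wooden-handled brush lying on the bench beyond the barrel. Origin: underside of the brush. To be left alone.
- click_pin (a joint): Sprung click pin (10 mm dome) on the collar under the cap's skirt, spring about 1 N: 0 m when up, about 0.003 while the seated cap's skirt holds it down; it springs up into a notch when the cap reaches the lock.
Things that resemble listed ones, but are neither listed nor needed, are in the scene too. Leave any purple look-alike of the round_die alone.

How it is judged (in metres and radians):
On the way, in this order (a step that is already met when the one before it is completed fails the run):
1. the round die lies in the barrel's seat, let go (horizontal distance between round_die and barrel below 0.004 m and z of round_die in the frame of barrel_mouth between -0.008 and -0.004 m and angle between round_die's own z axis and vertical below 0.06 rad and contact force between the fingers and round_die below 0.1 N and horizontal distance between cap and barrel above 0.08 m), for 0.2 s.
2. the cap is fully down on the barrel, pins in the notches and not yet turned to half-way (z of cap in the frame of barrel between 0.086 and 0.092 m and horizontal distance between cap and barrel below 0.005 m and angle between each of cap, round_die's own z axis and vertical below 0.06 rad and horizontal distance between round_die and barrel below 0.004 m and z of round_die in the frame of barrel_mouth between -0.008 and -0.004 m and angle between the x axis of cap and the x axis of barrel, either way round below 0.5 rad), for 0.1 s.
At the end, for the whole second after the job is handed in: Die flat in the seat (4 mm of the axis, 2 mm of its depth); cap down (3 mm), upright, centred within 5 mm, turned 30 to 50 degrees clockwise from the pin line (ribs at 40), held still, gripped with over 3 N; square die, cup and brush within 30 mm of their places (horizontal distance between round_die and barrel below 0.004 m and z of round_die in the frame of barrel_mouth between -0.008 and -0.004 m and angle between each of round_die, cap's own z axis and vertical below 0.06 rad and z of cap in the frame of barrel between 0.086 and 0.092 m and horizontal distance between cap and barrel below 0.005 m and angle between the x axis of cap and the x axis of barrel, either way round between 0.524 and 0.873 rad and contact force between the fingers and cap above 3 N and angular speed of cap below 0.8 rad/s and linear speed of cap below 0.05 m/s and distance of each of square_die, cup, brush from where it was at the start of the episode below 0.03 m); the arm keeps its last pose, push and grip.
It fails at once if the seated cap is turned on towards the lock click (past 62 degrees) (z of cap in the frame of barrel below 0.094 m and horizontal distance between cap and barrel below 0.02 m and angle between the x axis of cap and the x axis of barrel, either way round above 1.08 rad).
It fails at once if the square die is moved more than 30 mm (distance of square_die from where it was at the start of the episode above 0.03 m).
It fails at once if the cup is moved more than 30 mm (distance of cup from where it was at the start of the episode above 0.03 m).
It fails at once if the brush is moved more than 30 mm (distance of brush from where it was at the start of the episode above 0.03 m).
It also fails if it takes over 54 s, if anything falls off the work surface, if the arm or the gripper's body presses on something with over 40 N, if the wrist force passes 120 N, or if a joint passes its speed limit or range.

## Working session

There is one attempt and no reset: what is moved stays moved. The work goes in short steps, Python scripts to look and compute and a tool call to move; the robot and the scene stay as the last step left them, time stands still between calls to the robot, and variables do not carry over. Pictures are saved under pics/ and viewed, and the job is handed in when it is done.

Besides the shell and the picture viewer there is one more tool, called as name(argument=value, ...) on one line, values as JSON. carry_out: Moves the arm, as the interface text tells. Its arguments: {"type":"object","properties":{"rows":{"type":"array"},"squeeze":{"type":"number"}},"required":["rows"]}

```bash
mkdir -p pics
cat > h.py <<'E'
import numpy as np, cv2
from bench import manip, grab_frame, calibration, order
def ray(name,u,v):
    c=calibration(name);f=200/np.tan(np.radians(c['vertical_fov']/2));T=np.array(c['T'])
    d=T[:3,:3]@np.array([(u-c['cx'])/f,(v-c['cy'])/f,1.]);return T[:3,3],d
def onz(name,u,v,z):
    o,d=ray(name,u,v);return (o+d*(z-o[2])/d[2])[:2].round(1)
def proj(name,p):
    c=calibration(name);f=200/np.tan(np.radians(c['vertical_fov']/2));T=np.linalg.inv(np.array(c['T']))
    q=T[:3,:3]@np.array(p)+T[:3,3];return (q[:2]/q[2]*f+[c['cx'],c['cy']]).round(1)
E
python3 - <<'E'
from h import *
for n in('scene','top'):
    im=grab_frame(n);cv2.imwrite(f'pics/{n}0.png',im[:,:,::-1]);print(n,calibration(n))
print(manip.observe())
E
```

```text
scene {'vertical_fov': 42.07884304016446, 'cx': 323.1493060144767, 'cy': 195.61260686009157, 'T': array([[ 5.20921927e-01,  5.47237257e-01, -6.55111999e-01,
         1.41711603e+03],
       [ 8.53391931e-01, -3.50994305e-01,  3.85389687e-01,
        -5.19330458e+02],
       [-1.90409851e-02, -7.59825232e-01, -6.49848489e-01,
         9.26717243e+02],
       [ 0.00000000e+00,  0.00000000e+00,  0.00000000e+00,
         1.00000000e+00]])}
top {'vertical_fov': 50.73866723444577, 'cx': 316.1632366450734, 'cy': 201.05717518475174, 'T': array([[-1.65241328e-02, -9.96941010e-01,  7.63909353e-02,
         5.54490099e+02],
       [-9.99826936e-01,  1.71283259e-02,  7.26077609e-03,
        -3.57147973e+01],
       [-8.54701429e-03, -7.62577368e-02, -9.97051506e-01,
         9.43614870e+02],
       [ 0.00000000e+00,  0.00000000e+00,  0.00000000e+00,
         1.00000000e+00]])}
{'clock': 0.1, 'q': array([-1.21000167e+00,  3.20224445e-01,  1.56554234e+00, -1.90324070e-05,
        1.25742290e+00, -1.99763950e-02]), 'dq': array([-0.00058629,  0.00032947, -0.00402077, -0.00025624,  0.00021969,
        0.00029985]), 'tau': array([ 7.24429283e-04, -4.16406763e+01, -2.34703481e+01,  9.62043441e-05,
        4.86633828e-03,  1.54521601e-06]), 'tcp_pos': array([ 213.54793677, -533.41427062,  230.57407293]), 'tcp_rot': array([ 0.58512051,  0.39666563,  0.58605027, -0.39602455]), 'wrist_force': array([-0.25793929, -1.14459949,  0.29896392]), 'torque': array([ 0.02153004, -0.06976329,  0.03051736]), 'opening': 85.44692193436391}
```

```bash
ls . pics
```

```text
.:
h.py
pics

pics:
scene0.png
top0.png
```

View pics/scene0.png

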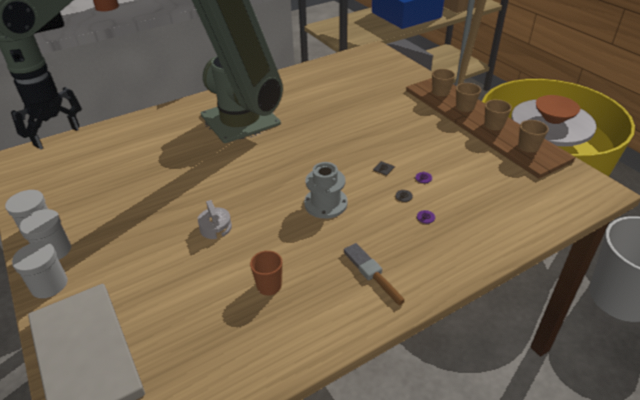

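View pics/top0.png

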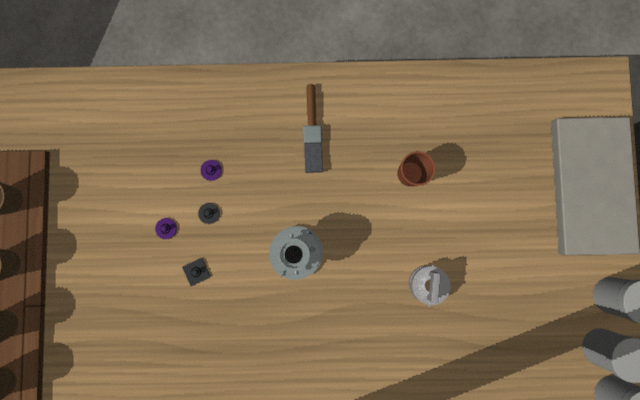

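The top view shows the round die at about (208,213), the barrel at (296,252), the cap at (431,285) and the square die at (196,271). I'll zoom in on these next.

Run:
```python
from h import *
t=cv2.imread('pics/top0.png');s=cv2.imread('pics/scene0.png')
def z(im,x,y,w,h,k):return cv2.resize(im[y:y+h,x:x+w],(w*k,h*k),interpolation=cv2.INTER_CUBIC)
a=np.hstack([z(t,256,213,80,80,5),z(t,391,245,80,80,5)])
cv2.imwrite('pics/z1.png',a)
cv2.imwrite('pics/z2.png',np.hstack([z(s,290,155,80,70,5),z(s,180,190,80,70,5)]))
cv2.imwrite('pics/z3.png',np.hstack([z(t,180,185,50,50,8)]))
```

```text
(no output)
```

View pics/z1.png

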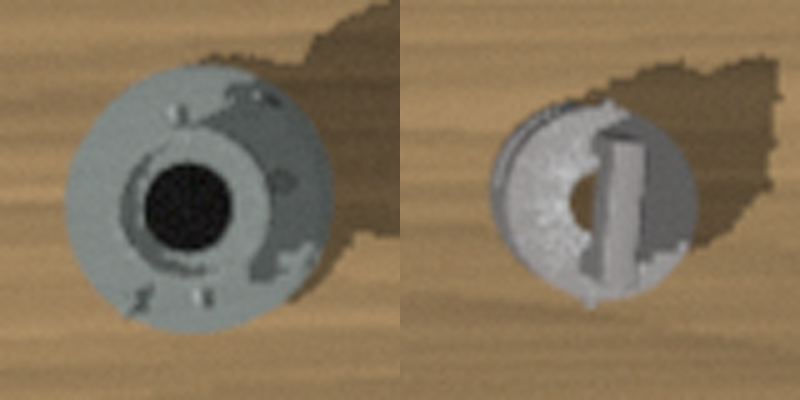

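View pics/z2.png

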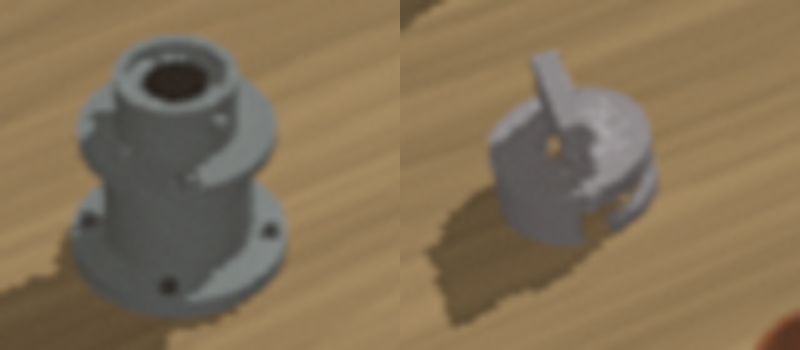

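View pics/z3.png

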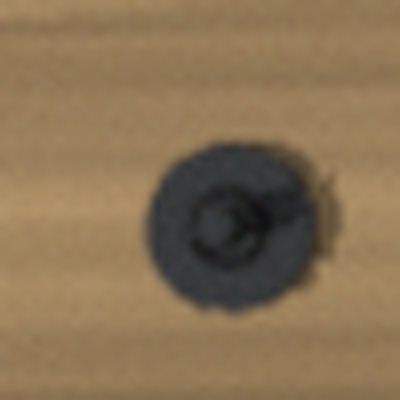

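The crop shows the pins at about (178,112) and (203,297), and the ribs roughly 40° clockwise of them, so the frame directions are clear. Next I'll measure positions.

Run:
```python
from h import *
t=cv2.imread('pics/top0.png');s=cv2.imread('pics/scene0.png')
def blob(im,m,x,y,w,h):
    M=np.zeros(m.shape,np.uint8);M[y:y+h,x:x+w]=m[y:y+h,x:x+w]
    c=max(cv2.findContours(M*1,cv2.RETR_EXTERNAL,cv2.CHAIN_APPROX_NONE)[0],key=cv2.contourArea)
    return c
hsv=cv2.cvtColor(t,cv2.COLOR_BGR2HSV);
print(t[213,195:230].tolist())
b=t[:,:,0].astype(int);r=t[:,:,2].astype(int)
m=((r-b<12)).astype(np.uint8)
c=blob(t,m,185,190,45,45);e=cv2.fitEllipse(c);print('die',e,cv2.minEnclosingCircle(c),onz('top',*e[0],5))
c=blob(t,(t.max(2)<45).astype(np.uint8),270,225,50,50);e=cv2.fitEllipse(c);print('bore',e,onz('top',*e[0],111))
# pins, ribs
q=lambda u,v:(256+(u+.5)/5-.5,213+(v+.5)/5-.5)
P=[onz('top',*q(*a),107) for a in((178,112),(203,297))];print('pins',P,np.mean(P,0),np.degrees(np.arctan2(*(P[0]-P[1])[::-1])))
g=cv2.GaussianBlur(cv2.cvtColor(t,cv2.COLOR_BGR2GRAY),(0,0),.8)
# neck circle: grey vs? foot outer
c=blob(t,m,262,220,68,64);e=cv2.fitEllipse(c);print('foot',e,onz('top',*e[0],83),onz('top',*e[0],0))
# cap
q2=lambda u,v:(391+(u+.5)/5-.5,245+(v+.5)/5-.5)
H=[onz('top',*q2(*a),70) for a in((611,140-0),(644,140),(637,292),(600,292))]
H=[onz('top',*q2(a-400,b),70) for a,b in((611,140),(644,140),(637,290),(600,290))]
print('handle',H,np.mean(H,0))
d=(H[0]+H[1]-H[2]-H[3]);print(np.degrees(np.arctan2(d[1],d[0])),np.hypot(*d)/2)
N=[onz('top',*q2(a-400,b),20) for a,b in((608,104),(592,303))]
print('ridges',N,np.mean(N,0),np.degrees(np.arctan2(*(N[0]-N[1])[::-1])))
```

```text
[[95, 134, 162], [97, 136, 163], [89, 123, 148], [73, 86, 97], [60, 58, 57], [54, 55, 53], [59, 59, 57], [59, 55, 55], [48, 48, 45], [49, 49, 47], [59, 59, 55], [63, 60, 58], [59, 59, 56], [54, 52, 52], [37, 37, 35], [21, 21, 22], [21, 22, 23], [23, 21, 19], [21, 22, 21], [40, 42, 40], [49, 48, 47], [54, 54, 52], [60, 58, 56], [52, 49, 50], [47, 57, 68], [59, 81, 100], [57, 82, 101], [72, 102, 122], [94, 132, 160], [95, 134, 162], [97, 136, 164], [99, 136, 164], [98, 135, 164], [99, 136, 165], [98, 135, 164]]
die ((208.4686737060547, 212.86660766601562), (19.235244750976562, 19.552810668945312), 55.371524810791016) ((208.33018493652344, 212.78302001953125), 10.23901653289795) [604.1 211.9]
bore ((293.028564453125, 254.1097412109375), (16.095056533813477, 16.33292579650879), 32.5608024597168) [514.7  17.5]
pins [array([552.1,  20.9]), array([479.5,  11.9])] [515.8  16.4] 7.066729716401075
foot ((295.4681396484375, 252.2848663330078), (51.12554168701172, 53.05287551879883), 47.1601676940918) [516.9  14.2] [513.3  19.1]
handle [array([ 470.5, -265.5]), array([ 470.3, -279. ]), array([ 410. , -273.8]), array([ 410.2, -258.8])] [ 440.25  -269.275]
-5.6353216090644285 60.59284198649208
ridges [array([ 481.2, -278. ]), array([ 396.5, -267.9])] [ 438.85 -272.95] -6.800091025880339
```

Run:
```python
from h import *
s=cv2.imread('pics/scene0.png')
def blob(m,x,y,w,h):
    M=np.zeros(m.shape,np.uint8);M[y:y+h,x:x+w]=m[y:y+h,x:x+w]
    return max(cv2.findContours(M,cv2.RETR_EXTERNAL,cv2.CHAIN_APPROX_NONE)[0],key=cv2.contourArea)
m=((s[:,:,2].astype(int)-s[:,:,0]<15)).astype(np.uint8)
c=blob(m,390,185,28,20);e=cv2.fitEllipse(c);print('die',e,onz('scene',*e[0],5))
c=blob((s.max(2)<70).astype(np.uint8),312,162,26,18);e=cv2.fitEllipse(c);print('bore',e,onz('scene',*e[0],111), proj('scene',[514.7,17.5,111]))
cv2.imwrite('pics/z4.png',np.hstack([cv2.resize(s[150:200,300:350],(400,400),interpolation=2),cv2.resize(s[195:245,190:240],(400,400),interpolation=2)]))
for z in(70,):
  for p in((440.2,-269.3),):print(proj('scene',[*p,z]))
```

```text
die ((403.4941711425781, 195.52943420410156), (9.622721672058105, 15.356240272521973), 93.80098724365234) [605.5 211.2]
bore ((325.1211853027344, 170.68202209472656), (6.93035888671875, 12.381690979003906), 84.46192932128906) [513.8  19.8] [324.5 171.2]
[210.9 207.1]
```

View pics/z4.png

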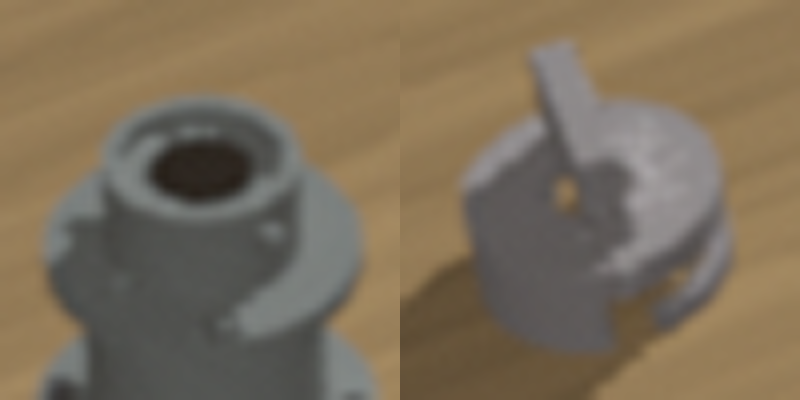

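```bash
cat >> h.py <<'E'
from scipy.spatial.transform import Rotation as R
def pose():
    o=manip.observe();w,x,y,z=o['tcp_rot'];return np.array(o['tcp_pos']),R.from_quat([x,y,z,w]),o
def go(p,jaw=None):
    P,Q,o=pose();M=Q.as_matrix();zd=np.degrees(np.arctan2(M[1,2],M[0,2]))
    print('t',round(o['clock'],2),'tcp',P.round(1),'jawyaw',zd.round(2),'open',round(o['opening'],1),'F',o['wrist_force'].round(1),'q',o['q'].round(2))
    if jaw is None: jaw=zd
    jaw=zd+((jaw-zd+90)%180-90)
    zz=np.array([np.cos(np.radians(jaw)),np.sin(np.radians(jaw)),0]);xx=np.array([0,0,-1.]);yy=np.cross(zz,xx)
    D=R.from_matrix(np.c_[xx,yy,zz])
    print('shift in current tool frame',(M.T@(np.array(p)-P)).round(1),'shift in target frame',(D.as_matrix().T@(np.array(p)-P)).round(1),'rotvec',np.degrees((Q.inv()*D).as_rotvec()).round(2))
E
python3 - <<'E'
from h import *
go([604.7,211.7,80]); go([604.7,211.7,80],19); print(pose()[1].as_matrix().round(3))
print(onz('top',196,271,5),onz('top',211,170,5),onz('top',166,229,5))
E
```

```text
t 0.1 tcp [ 213.5 -533.4  230.6] jawyaw -68.18 open 85.4 F [-0.3 -1.1  0.3] q [-1.21  0.32  1.57 -0.    1.26 -0.02]
shift in current tool frame [ 151.5  640.  -546.1] shift in target frame [ 150.6  640.1 -546.4] rotvec [-0.   -0.09 -0.  ]
t 0.1 tcp [ 213.5 -533.4  230.6] jawyaw -68.18 open 85.4 F [-0.3 -1.1  0.3] q [-1.21  0.32  1.57 -0.    1.26 -0.02]
shift in current tool frame [ 151.5  640.  -546.1] shift in target frame [150.6 577.2 612.4] rotvec [-8.718e+01 -7.000e-02 -7.000e-02]
[[-0.001  0.928  0.372]
 [ 0.001  0.372 -0.928]
 [-1.     0.    -0.002]]
[476.  239.1] [700.5 206.5] [569.7 306.6]
```

carry_out(rows=[{"dy": 45, "dz": -39, "grip": 0.35}, {"dy": 45, "dz": -39, "grip": 0.35}, {"dy": 45, "dz": -39, "grip": 0.35}, {"dy": 45, "dz": -39, "grip": 0.35}, {"dy": 45, "dz": -39, "grip": 0.35}, {"dy": 45, "dz": -39, "grip": 0.35}, {"dy": 45, "dz": -39, "grip": 0.35}, {"dy": 45, "dz": -39, "grip": 0.35}, {"dy": 45, "dz": -39, "grip": 0.35}, {"dy": 45, "dz": -39, "grip": 0.35}, {"dy": 45, "dz": -39, "grip": 0.35}, {"dy": 45, "dz": -39, "grip": 0.35}], squeeze=25)

```text
invalid input
```

Run:
```python
from h import *
go([604.7,211.7,80],19)
```

```text
t 0.1 tcp [ 213.5 -533.4  230.6] jawyaw -68.18 open 85.4 F [-0.3 -1.1  0.3] q [-1.21  0.32  1.57 -0.    1.26 -0.02]
shift in current tool frame [ 151.5  640.  -546.1] shift in target frame [150.6 577.2 612.4] rotvec [-8.718e+01 -7.000e-02 -7.000e-02]
```

carry_out(rows=[{"dx": 0, "dy": 45, "dz": -39, "rx": 0, "ry": 0, "rz": 0, "grip": 0.35}, {"dx": 0, "dy": 45, "dz": -39, "rx": 0, "ry": 0, "rz": 0, "grip": 0.35}, {"dx": 0, "dy": 45, "dz": -39, "rx": 0, "ry": 0, "rz": 0, "grip": 0.35}, {"dx": 0, "dy": 45, "dz": -39, "rx": 0, "ry": 0, "rz": 0, "grip": 0.35}, {"dx": 0, "dy": 45, "dz": -39, "rx": 0, "ry": 0, "rz": 0, "grip": 0.35}, {"dx": 0, "dy": 45, "dz": -39, "rx": 0, "ry": 0, "rz": 0, "grip": 0.35}, {"dx": 0, "dy": 45, "dz": -39, "rx": 0, "ry": 0, "rz": 0, "grip": 0.35}, {"dx": 0, "dy": 45, "dz": -39, "rx": 0, "ry": 0, "rz": 0, "grip": 0.35}, {"dx": 0, "dy": 45, "dz": -39, "rx": 0, "ry": 0, "rz": 0, "grip": 0.35}, {"dx": 0, "dy": 45, "dz": -39, "rx": 0, "ry": 0, "rz": 0, "grip": 0.35}, {"dx": 0, "dy": 45, "dz": -39, "rx": 0, "ry": 0, "rz": 0, "grip": 0.35}, {"dx": 0, "dy": 45, "dz": -39, "rx": 0, "ry": 0, "rz": 0, "grip": 0.35}], squeeze=25)

```text
clock: 1.6
tcp_pos: [549.7, 117.6, 228.2]
tcp_rot: [0.583, 0.399, 0.585, -0.398]
wrist_force: [1.2, -0.7, 0.5]
opening: 55.5
```

Run:
```python
from h import *
go([604.7,211.7,80],19)
```

```text
t 1.6 tcp [549.7 117.6 228.2] jawyaw -68.64 open 55.5 F [ 1.2 -0.7  0.5] q [0.19 0.3  1.6  0.   1.24 1.39]
shift in current tool frame [148.3  85.6 -67.2] shift in target frame [148.2  71.   82.6] rotvec [-8.764e+01 -1.500e-01 -8.000e-02]
```

carry_out(rows=[{"dx": 35, "dy": 29, "dz": -22, "rx": 0, "ry": 0, "rz": 0, "grip": 0.5}, {"dx": 35, "dy": 29, "dz": -22, "rx": 0, "ry": 0, "rz": 0, "grip": 0.5}, {"dx": 40, "dy": 28, "dz": -22, "rx": 0, "ry": 0, "rz": 0, "grip": 0.5}, {"dx": 40, "dy": 0, "dz": 0, "rx": 0, "ry": 0, "rz": 0, "grip": 0.5}, {"dx": 20, "dy": 0, "dz": 0, "rx": 0, "ry": 0, "rz": 0, "grip": 0.5}])

```text
clock: 2.22
tcp_pos: [609.4, 219.7, 52.5]
tcp_rot: [0.585, 0.398, 0.585, -0.396]
wrist_force: [-0.2, 0.3, -0.6]
opening: 42.8
```

Run:
```python
from h import *
go([604.7,211.7,7])
a=grab_frame('top')[170:250,170:250,::-1];b=grab_frame('scene')[150:230,360:440,::-1]
cv2.imwrite('pics/a1.png',np.hstack([cv2.resize(x,(400,400),interpolation=2) for x in(a,b)]))
```

```text
t 2.23 tcp [609.4 219.7  52.5] jawyaw -68.25 open 42.8 F [-0.2  0.3 -0.6] q [0.33 0.58 1.62 0.   0.94 1.52]
shift in current tool frame [45.5 -7.4  5.8] shift in target frame [45.5 -7.3  5.7] rotvec [-0.   -0.12 -0.15]
```

View pics/a1.png

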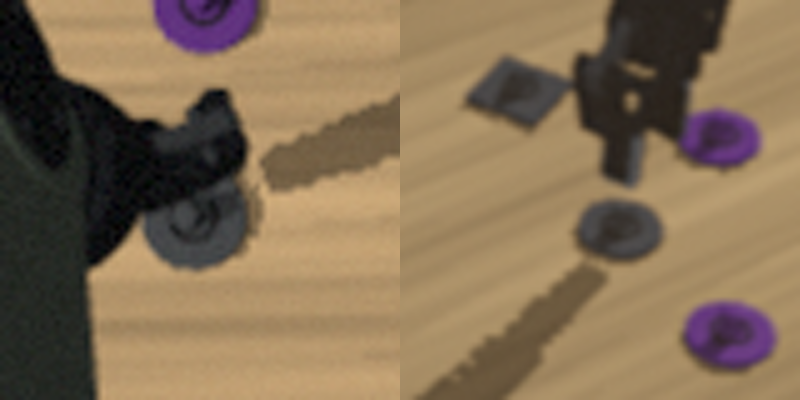

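carry_out(rows=[{"dx": 10, "dy": -7.3, "dz": 5.7, "rx": 0, "ry": 0, "rz": 0, "grip": 0.5}, {"dx": 18, "dy": 0, "dz": 0, "rx": 0, "ry": 0, "rz": 0, "grip": 0.5}, {"dx": 10, "dy": 0, "dz": 0, "rx": 0, "ry": 0, "rz": 0, "grip": 0.5}, {"dx": 0, "dy": 0, "dz": 0, "rx": 0, "ry": 0, "rz": 0, "grip": 0.5}])

```text
clock: 2.82
tcp_pos: [605.0, 210.4, 14.3]
tcp_rot: [0.585, 0.399, 0.585, -0.396]
wrist_force: [-0.6, 0.3, 0.2]
opening: 42.9
```

Run:
```python
from h import *
go([604.7,211.7,7])
```

```text
t 2.83 tcp [605.  210.4  14.3] jawyaw -68.33 open 42.9 F [-0.6  0.3  0.2] q [0.32 0.61 1.67 0.   0.85 1.51]
shift in current tool frame [ 7.3  0.2 -1.3] shift in target frame [ 7.3  0.2 -1.3] rotvec [-0.   -0.11 -0.23]
```

carry_out(rows=[{"dx": 7, "dy": 0.2, "dz": -1.3, "rx": 0, "ry": 0, "rz": 0, "grip": 0.5}, {"dx": 0, "dy": 0, "dz": 0, "rx": 0, "ry": 0, "rz": 0, "grip": 1}, {"dx": 0, "dy": 0, "dz": 0, "rx": 0, "ry": 0, "rz": 0, "grip": 1}, {"dx": 0, "dy": 0, "dz": 0, "rx": 0, "ry": 0, "rz": 0, "grip": 1}, {"dx": 0, "dy": 0, "dz": 0, "rx": 0, "ry": 0, "rz": 0, "grip": 1}, {"dx": 0, "dy": 0, "dz": 0, "rx": 0, "ry": 0, "rz": 0, "grip": 1}, {"dx": 0, "dy": 0, "dz": 0, "rx": 0, "ry": 0, "rz": 0, "grip": 1}], squeeze=40)

```text
clock: 3.7
tcp_pos: [605.7, 212.3, 8.2]
tcp_rot: [0.586, 0.399, 0.584, -0.395]
wrist_force: [1.2, 0.7, -0.3]
opening: 8.2
```

Run:
```python
from h import *
go([604.7,211.7,7])
```

```text
t 3.7 tcp [605.7 212.3   8.2] jawyaw -68.31 open 8.2 F [ 1.2  0.7 -0.3] q [0.32 0.62 1.68 0.   0.84 1.51]
shift in current tool frame [ 1.2 -1.1  0.2] shift in target frame [ 1.2 -1.1  0.2] rotvec [-0.  -0.1 -0.4]
```

carry_out(rows=[{"dx": 0, "dy": 0, "dz": 0, "rx": 0, "ry": 0, "rz": 0, "grip": 1}, {"dx": 0, "dy": 0, "dz": 0, "rx": 0, "ry": 0, "rz": 0, "grip": 1}])

```text
clock: 3.95
tcp_pos: [605.6, 212.3, 8.2]
tcp_rot: [0.586, 0.399, 0.584, -0.395]
wrist_force: [0.4, 0.1, -1.5]
opening: 8.7
```

Run:
```python
from h import *
go([604.7,211.7,7])
a=grab_frame('top')[170:250,170:250,::-1];b=grab_frame('scene')[150:230,360:440,::-1]
cv2.imwrite('pics/a2.png',np.hstack([cv2.resize(x,(400,400),interpolation=2) for x in(a,b)]))
```

```text
t 3.95 tcp [605.6 212.3   8.2] jawyaw -68.32 open 8.7 F [ 0.4  0.1 -1.5] q [0.32 0.62 1.68 0.   0.84 1.51]
shift in current tool frame [ 1.2 -1.1  0.2] shift in target frame [ 1.2 -1.1  0.2] rotvec [-0.   -0.1  -0.39]
```

View pics/a2.png

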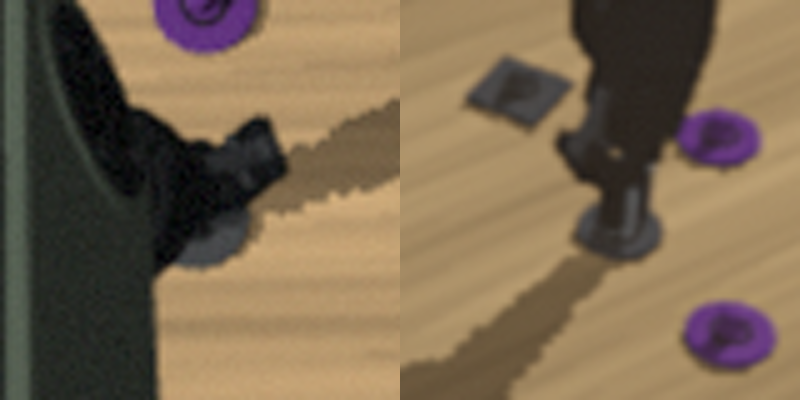

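carry_out(rows=[{"dx": -15, "dy": 0, "dz": 0, "rx": 0, "ry": 0, "rz": 0, "grip": 1}, {"dx": -50, "dy": 0, "dz": 0, "rx": 0, "ry": 0, "rz": 0, "grip": 1}, {"dx": -50, "dy": 0, "dz": 0, "rx": 0, "ry": 0, "rz": 0, "grip": 1}, {"dx": -40, "dy": 0, "dz": 0, "rx": 0, "ry": 0, "rz": 0, "grip": 1}, {"dx": 0, "dy": 0, "dz": 0, "rx": 0, "ry": 0, "rz": 0, "grip": 1}])

```text
clock: 4.68
tcp_pos: [605.3, 211.8, 172.0]
tcp_rot: [0.587, 0.4, 0.584, -0.394]
wrist_force: [-0.3, 0.8, -1.4]
opening: 8.5
```

Run:
```python
from h import *
go([514.7,17.8,160])
a=grab_frame('top')[150:250,150:250,::-1];b=grab_frame('scene')[80:230,330:480,::-1]
cv2.imwrite('pics/a3.png',np.hstack([cv2.resize(x,(400,400),interpolation=2) for x in(a,b)]))
```

```text
t 4.67 tcp [605.3 211.8 172. ] jawyaw -68.32 open 8.5 F [-0.3  0.8 -1.4] q [0.32 0.46 1.5  0.   1.17 1.51]
shift in current tool frame [  10.2 -156.   146.8] shift in target frame [  12.  -155.9  146.8] rotvec [-0.   -0.09 -0.58]
```

View pics/a3.png

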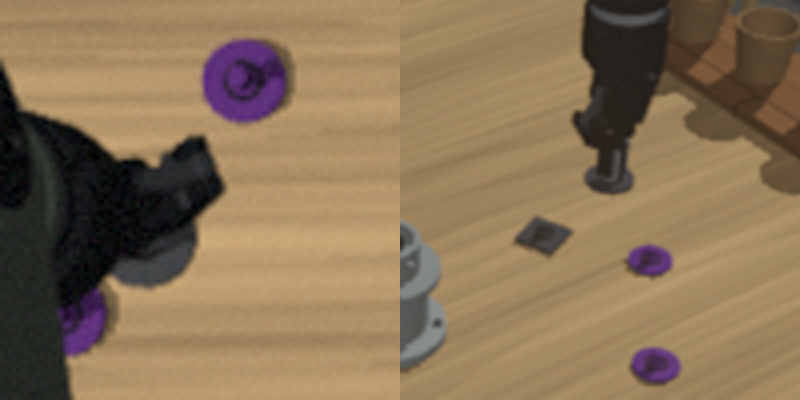

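carry_out(rows=[{"dx": 0, "dy": -38, "dz": 36, "rx": 0, "ry": 0, "rz": -0.6, "grip": 1}, {"dx": 0, "dy": -38, "dz": 36, "rx": 0, "ry": 0, "rz": 0, "grip": 1}, {"dx": 0, "dy": -38, "dz": 36, "rx": 0, "ry": 0, "rz": 0, "grip": 1}, {"dx": 0, "dy": -38, "dz": 36, "rx": 0, "ry": 0, "rz": 0, "grip": 1}, {"dx": 0, "dy": 0, "dz": 0, "rx": 0, "ry": 0, "rz": 0, "grip": 1}])

```text
clock: 5.4
tcp_pos: [507.0, 15.9, 159.6]
tcp_rot: [0.578, 0.39, 0.593, -0.403]
wrist_force: [0.5, 0.7, -0.8]
opening: 8.9
```

Run:
```python
from h import *
go([514.7,17.8,150])
```

```text
t 5.4 tcp [507.   15.9 159.6] jawyaw -68.19 open 8.9 F [ 0.5  0.7 -0.8] q [ 0.01  0.29  1.81 -0.    1.07  1.2 ]
shift in current tool frame [9.4 8.1 1.2] shift in target frame [9.6 7.8 1.1] rotvec [ 0.   -0.37  1.5 ]
```

carry_out(rows=[{"dx": 0, "dy": 8, "dz": 1, "rx": 0, "ry": -0.3, "rz": 1.5, "grip": 1}, {"dx": 0, "dy": 0, "dz": 0, "rx": 0, "ry": 0, "rz": 0, "grip": 1}])

```text
clock: 5.65
tcp_pos: [515.1, 18.9, 157.7]
tcp_rot: [0.585, 0.397, 0.586, -0.396]
wrist_force: [0.3, -0.3, -0.9]
opening: 8.7
```

Run:
```python
from h import *
go([514.7,17.8,150])
a=grab_frame('top')[213:293,256:336,::-1];b=grab_frame('scene')[130:210,285:365,::-1]
cv2.imwrite('pics/a4.png',np.hstack([cv2.resize(x,(400,400),interpolation=2) for x in(a,b)]))
```

```text
t 5.65 tcp [515.1  18.9 157.7] jawyaw -68.18 open 8.7 F [ 0.3 -0.3 -0.9] q [0.01 0.29 1.81 0.   1.04 1.2 ]
shift in current tool frame [ 7.7 -0.8  0.9] shift in target frame [ 7.7 -0.8  0.9] rotvec [ 0.   -0.15  0.04]
```

View pics/a4.png

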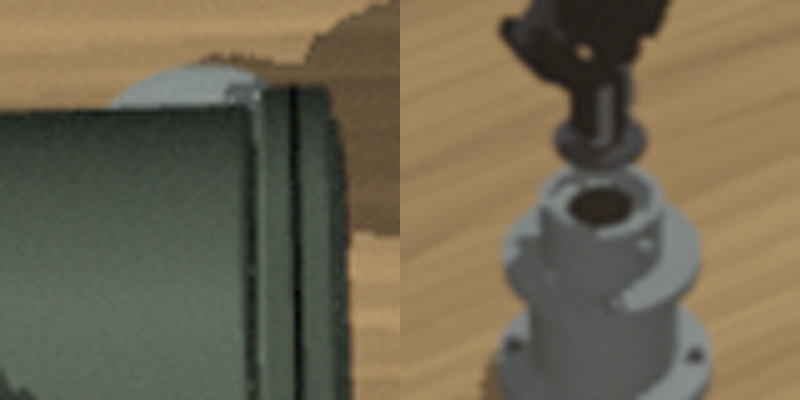

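Run:
```python
from h import *
s=grab_frame('scene')
n=np.array([.862,-.507,0]);l=np.array([.507,.862,0])
c=np.array([515.1,18.9,149.5])
print('pred near edge',proj('scene',c+24*n),'sides',proj('scene',c+24*l+[0,0,2.5]),proj('scene',c-24*l+[0,0,2.5]))
g=s.sum(2)//3
print(g[155:172,318:332:2])
print(np.c_[:0] if 0 else '', list(range(390,420,1))[:0])
print(g[157:160,390-80:340])
m=np.array([514.7,17.8,117.])
print('neck sides',proj('scene',m+32*l),proj('scene',m-32*l),'near',proj('scene',m+32*n),'far',proj('scene',m-32*n))
print(g[168:174:2,308:345])
```

```text
pred near edge [325.  164.7] sides [334.4 157.9] [315.2 158.4]
[[ 61  35  34  53  75  37  57]
 [ 64  42  31  52  74  40  66]
 [ 66  50  43  60  74  40  68]
 [ 54  48  51  72  68  46  70]
 [ 46  46  44  55  52  61  70]
 [ 42  47  46  44  57  69  68]
 [ 52  45  47  49  66  67  61]
 [ 85  58  46  52  63  60  67]
 [115  86  55  54  57  65  97]
 [119  89  75  70  73  81  95]
 [ 93  84  89  93  91  85  84]
 [ 90  91 102 109 103  84  84]
 [122 109  82  73  69  69  82]
 [132  92  51  39  40  47  68]
 [119  56  37  36  36  38  49]
 [100  37  37  39  40  40  40]
 [ 86  34  40  40  41  41  41]]
 []
[[118 119 121 121 116  97  74  68  66  60  50  45  43  45  60  75  74  55
   40  53  68  70  69  76 100 120 123 121 121 122]
 [121 122 123 123 117  95  68  59  54  51  48  46  51  61  72  76  68  50
   46  57  70  70  68  72  97 120 124 123 123 123]
 [122 123 123 124 124 106  68  48  46  47  46  43  44  50  55  55  52  53
   61  69  70  69  66  74 100 124 126 125 126 124]]
neck sides [337.2 168.9] [312.  169.6] near [324.8 177.1] far [324.4 161.7]
[[119 120 120 122 127 131 122 108 109 126 132 120  92  62  51  44  39  41
   40  42  47  56  68  77  82  81  89 114 130 129 122 120 120 120 119 119
  120]
 [123 124 125 127 128 130 130 129 134 127 100  58  37  35  37  39  39  40
   40  40  40  39  40  63  79  83  94 118 131 130 126 123 121 123 126 129
  131]
 [126 127 130 129 113  85  85 102 119 118  88  52  38  37  37  37  39  38
   40  38  37  38  48  83 111 118 119 127 118 116 128 131 131 133 132 131
  130]]
```

Run:
```python
from h import *
s=cv2.imread('pics/scene0.png').astype(float);d=s[:,:,2]-s[:,:,0]
t=cv2.imread('pics/top0.png').astype(float)
def cross(row,a,b,th=18):
    # outer edges, subpixel
    x=d[row];L=next(i for i in range(a,b) if x[i]<th);Rr=next(i for i in range(b,a,-1) if x[i]<th)
    f=lambda i,j:i+(x[i]-th)/(x[i]-x[j])*(j-i)
    return f(L,L-1),f(Rr,Rr+1)
for r in range(162,172,2):print(r,np.round(cross(r,305,345),2))
for r in range(175,186,2):print(r,np.round(cross(r,295,355),2))
for r in range(192,202,2):print(r,np.round(cross(r,295,355),2))
n=np.array([.862,-.507,0]);l=np.array([.507,.862,0])
for nm,m in(('A',np.array([514.7,17.8,0])),):
  for z,r in((117,32),(83,52),(40,40)):
    c=m+[0,0,z];a=[proj('scene',c+r*(np.cos(k)*n+np.sin(k)*l)) for k in np.linspace(0,2*np.pi,361)];a=np.array(a);print(z,r,'L',a[a[:,0].argmin()],'R',a[a[:,0].argmax()],'top',a[a[:,1].argmin()],'bot',a[a[:,1].argmax()])
print(s[155:166,322:328].mean((1,2)).round(),d[155:166,322:328].mean(1).round())
```

```text
162 [321.6  328.33]
164 [316.29 333.31]
166 [313.77 335.75]
168 [312.62 336.73]
170 [312.44 337.55]
175 [307.   343.08]
177 [305.89 344.1 ]
179 [305.4  344.36]
181 [305.35 344.41]
183 [305.74 344.29]
185 [306.32 343.42]
192 [309.27 342.12]
194 [307.   344.23]
196 [305.62 345.48]
198 [304.8  346.23]
200 [304.36 346.38]
117 32 L [312.  169.4] R [337.2 169.6] top [325.9 161.7] bot [324.8 177.1]
83 52 L [304.8 179.3] R [344.9 180.7] top [325.8 167.4] bot [325.2 192.6]
40 40 L [310.  191.9] R [340.2 193.3] top [326.9 182.8] bot [325.4 202.3]
[121. 123. 123. 120. 118. 117. 119. 122. 104.  86.  87.] [62. 62. 62. 61. 62. 62. 47. 11. -1.  0.  1.]
```

The scene edges agree with prediction to within about 0.4 px, for both the held die and the barrel neck. Now I'll lower the die.

carry_out(rows=[{"dx": 18, "dy": -0.4, "dz": 0.5, "rx": 0, "ry": 0, "rz": 0, "grip": 1}, {"dx": 8, "dy": 0, "dz": 0, "rx": 0, "ry": 0, "rz": 0, "grip": 1}, {"dx": 0, "dy": 0, "dz": 0, "rx": 0, "ry": 0, "rz": 0, "grip": 1}])

```text
clock: 6.18
tcp_pos: [515.8, 20.0, 131.6]
tcp_rot: [0.586, 0.396, 0.587, -0.395]
wrist_force: [-0.2, -0.3, -0.8]
opening: 8.8
```

Run:
```python
from h import *
go([514.9,18.3,119.5])
```

```text
t 6.17 tcp [515.8  20.  131.6] jawyaw -68.0 open 8.8 F [-0.2 -0.3 -0.8] q [0.02 0.32 1.85 0.   0.98 1.2 ]
shift in current tool frame [12.1 -1.5  1.2] shift in target frame [12.1 -1.5  1.2] rotvec [-0.   -0.12 -0.01]
```

carry_out(rows=[{"dx": 4, "dy": -1.5, "dz": 1.2, "rx": 0, "ry": 0, "rz": 0, "grip": 1}, {"dx": 0, "dy": 0, "dz": 0, "rx": 0, "ry": 0, "rz": 0, "grip": 1}])

```text
clock: 6.42
tcp_pos: [515.4, 18.4, 128.1]
tcp_rot: [0.586, 0.396, 0.586, -0.395]
wrist_force: [0.5, 0.1, -1.2]
opening: 8.4
```

Run:
```python
from h import *
go([514.9,18.3,119.5])
```

```text
t 6.42 tcp [515.4  18.4 128.1] jawyaw -67.98 open 8.4 F [ 0.5  0.1 -1.2] q [0.01 0.32 1.85 0.   0.97 1.2 ]
shift in current tool frame [ 8.6 -0.5 -0.1] shift in target frame [ 8.6 -0.5 -0.1] rotvec [-0.   -0.09 -0.08]
```

carry_out(rows=[{"dx": 3, "dy": -0.5, "dz": -0.1, "rx": 0, "ry": 0, "rz": 0, "grip": 1}, {"dx": 3, "dy": 0, "dz": 0, "rx": 0, "ry": 0, "rz": 0, "grip": 1}, {"dx": 2, "dy": 0, "dz": 0, "rx": 0, "ry": 0, "rz": 0, "grip": 1}])

```text
clock: 6.8
tcp_pos: [515.4, 18.2, 120.3]
tcp_rot: [0.587, 0.396, 0.586, -0.394]
wrist_force: [-0.9, -0.4, -0.4]
opening: 8.8
```

Run:
```python
from h import *
go([514.9,18.3,119.5])
a=grab_frame('scene')[130:210,285:365,::-1]
cv2.imwrite('pics/a5.png',cv2.resize(a,(480,480),interpolation=2))
```

```text
t 6.8 tcp [515.4  18.2 120.3] jawyaw -67.99 open 8.8 F [-0.9 -0.4 -0.4] q [0.01 0.33 1.86 0.   0.95 1.2 ]
shift in current tool frame [ 0.8 -0.4 -0.2] shift in target frame [ 0.8 -0.4 -0.2] rotvec [-0.   -0.06 -0.17]
```

View pics/a5.png

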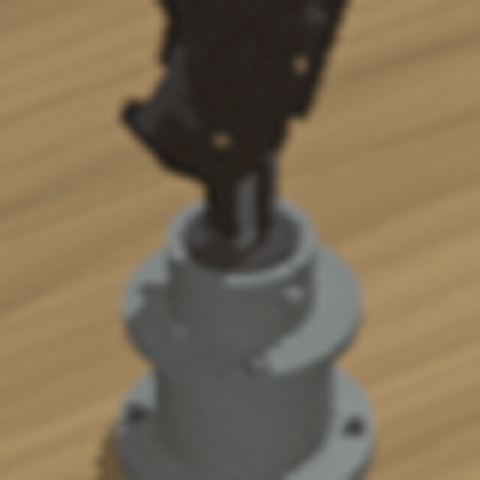

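The die is inside the neck rim with no contact force. I'll touch down and then release.

carry_out(rows=[{"dx": 1.2, "dy": -0.4, "dz": -0.2, "rx": 0, "ry": 0, "rz": 0, "grip": 1}, {"dx": 0, "dy": 0, "dz": 0, "rx": 0, "ry": 0, "rz": 0, "grip": 1}])

```text
clock: 7.1
tcp_pos: [514.9, 18.2, 119.0]
tcp_rot: [0.587, 0.396, 0.586, -0.394]
wrist_force: [-0.6, 0.1, -0.5]
opening: 9.0
```

Run:
```python
from h import *
go([514.9,18.3,119.5])
```

```text
t 7.1 tcp [514.9  18.2 119. ] jawyaw -67.99 open 9.0 F [-0.6  0.1 -0.5] q [0.01 0.33 1.87 0.   0.95 1.2 ]
shift in current tool frame [-0.5  0.  -0.1] shift in target frame [-0.5  0.  -0.1] rotvec [-0.   -0.06 -0.16]
```

carry_out(rows=[{"dx": 0, "dy": 0, "dz": 0, "rx": 0, "ry": 0, "rz": 0, "grip": 0.7}, {"dx": 0, "dy": 0, "dz": 0, "rx": 0, "ry": 0, "rz": 0, "grip": 0.5}, {"dx": 0, "dy": 0, "dz": 0, "rx": 0, "ry": 0, "rz": 0, "grip": 0.5}, {"dx": 0, "dy": 0, "dz": 0, "rx": 0, "ry": 0, "rz": 0, "grip": 0.5}, {"dx": -20, "dy": 0, "dz": 0, "rx": 0, "ry": 0, "rz": 0, "grip": 0.5}, {"dx": -50, "dy": 0, "dz": 0, "rx": 0, "ry": 0, "rz": 0, "grip": 0.5}, {"dx": 0, "dy": -24, "dz": 55, "rx": 0, "ry": 0, "rz": 0, "grip": 0.5}, {"dx": 0, "dy": -24, "dz": 55, "rx": 0, "ry": 0, "rz": 0, "grip": 0.5}, {"dx": 0, "dy": -24, "dz": 55, "rx": 0, "ry": 0, "rz": 0, "grip": 0.5}, {"dx": 0, "dy": -24, "dz": 55, "rx": 0, "ry": 0, "rz": 0, "grip": 0.5}, {"dx": 0, "dy": 0, "dz": 0, "rx": 0, "ry": 0, "rz": 0, "grip": 0.5}])

```text
clock: 8.48
tcp_pos: [510.2, -228.3, 191.5]
tcp_rot: [0.589, 0.395, 0.585, -0.393]
wrist_force: [-0.2, 1.3, 0.2]
opening: 42.7
```

Run:
```python
from h import *
go([440,-270,110],84);
a=grab_frame('top')[213:293,256:336,::-1];b=grab_frame('scene')[150:200,300:350,::-1]
cv2.imwrite('pics/a6.png',np.hstack([cv2.resize(x,(400,400),interpolation=2) for x in(a,b)]))
```

```text
t 8.47 tcp [ 510.2 -228.3  191.5] jawyaw -67.75 open 42.7 F [-0.2  1.3  0.2] q [-0.44  0.32  1.67  0.    1.15  0.74]
shift in current tool frame [ 81.1 -81.2  11.9] shift in target frame [ 81.5 -65.4  48.9] rotvec [28.25  0.05 -0.36]
```

View pics/a6.png

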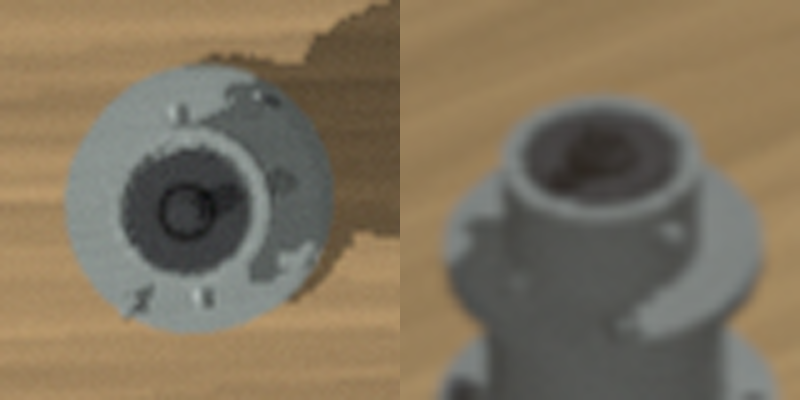

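The die is seated centrally and flat in the pocket. Next is the cap.

carry_out(rows=[{"dx": 10, "dy": -40, "dz": 6, "rx": 0, "ry": 0, "rz": 0, "grip": 0.5}, {"dx": 10, "dy": -41, "dz": 6, "rx": 0, "ry": 0, "rz": 0, "grip": 0.5}, {"dx": 20, "dy": 0, "dz": 0, "rx": 9.5, "ry": 0, "rz": 0, "grip": 0.5}, {"dx": 20, "dy": 0, "dz": 0, "rx": 9.5, "ry": 0, "rz": 0, "grip": 0.5}, {"dx": 15, "dy": 0, "dz": 0, "rx": 9.3, "ry": 0, "rz": 0, "grip": 0.5}, {"dx": 0, "dy": 0, "dz": 0, "rx": 0, "ry": 0, "rz": 0, "grip": 0.5}])

```text
clock: 9.32
tcp_pos: [440.1, -257.5, 114.7]
tcp_rot: [0.474, 0.528, 0.473, -0.522]
wrist_force: [0.1, -0.1, -0.9]
opening: 42.9
```

Run:
```python
from h import *
go([440,-269.5,40],84)
```

```text
t 9.32 tcp [ 440.1 -257.5  114.7] jawyaw -95.9 open 42.9 F [ 0.1 -0.1 -0.9] q [-0.56  0.32  1.88  0.01  0.93  1.11]
shift in current tool frame [74.7  0.7 12.4] shift in target frame [74.7  1.1 12. ] rotvec [ 0.1  -0.3  -0.33]
```

carry_out(rows=[{"dx": 14, "dy": 1, "dz": 12, "rx": 0, "ry": -0.3, "rz": -0.3, "grip": 0.5}, {"dx": 0, "dy": 0, "dz": 0, "rx": 0, "ry": 0, "rz": 0, "grip": 0.5}])

```text
clock: 9.57
tcp_pos: [441.1, -269.1, 100.9]
tcp_rot: [0.476, 0.524, 0.475, -0.523]
wrist_force: [0.1, -0.3, 0.3]
opening: 42.8
```

Run:
```python
from h import *
go([440,-269.5,40],84)
b=grab_frame('scene')[180:250,170:240,::-1]
cv2.imwrite('pics/a7.png',cv2.resize(b,(490,490),interpolation=2))
```

```text
t 9.57 tcp [ 441.1 -269.1  100.9] jawyaw -95.53 open 42.8 F [ 0.1 -0.3  0.3] q [-0.57  0.35  1.88 -0.    0.9   1.1 ]
shift in current tool frame [60.9 -1.2  0.4] shift in target frame [60.9 -1.   0.5] rotvec [ 0.47  0.06 -0.11]
```

View pics/a7.png

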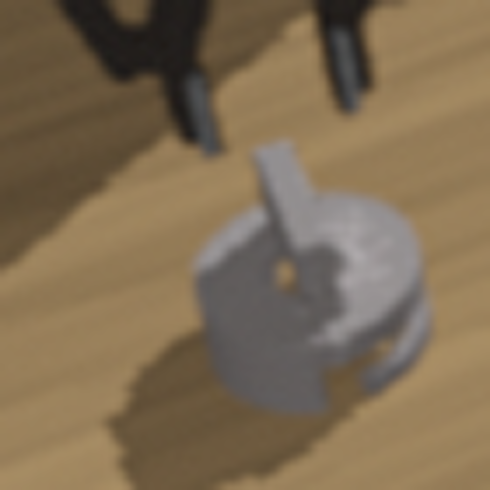

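Both fingers straddle the handle, so I'll descend and close.

carry_out(rows=[{"dx": 30, "dy": -1, "dz": 0.5, "rx": 0.5, "ry": 0, "rz": 0, "grip": 0.5}, {"dx": 20, "dy": 0, "dz": 0, "rx": 0, "ry": 0, "rz": 0, "grip": 0.5}, {"dx": 10, "dy": 0, "dz": 0, "rx": 0, "ry": 0, "rz": 0, "grip": 0.5}, {"dx": 0, "dy": 0, "dz": 0, "rx": 0, "ry": 0, "rz": 0, "grip": 0.5}])

```text
clock: 10.12
tcp_pos: [442.7, -271.0, 42.2]
tcp_rot: [0.476, 0.526, 0.47, -0.524]
wrist_force: [-0.5, 0.1, -0.9]
opening: 42.7
```

Run:
```python
from h import *
go([440,-269.5,40],84)
```

```text
t 10.12 tcp [ 442.7 -271.    42.2] jawyaw -95.96 open 42.7 F [-0.5  0.1 -0.9] q [-0.57  0.43  1.95  0.    0.76  1.1 ]
shift in current tool frame [ 2.2 -2.8 -1.3] shift in target frame [ 2.2 -2.8 -1.3] rotvec [ 0.04  0.21 -0.47]
```

carry_out(rows=[{"dx": 1.5, "dy": -2.8, "dz": -1.3, "rx": 0, "ry": 0.2, "rz": -0.5, "grip": 0.5}, {"dx": 0, "dy": 0, "dz": 0, "rx": 0, "ry": 0, "rz": 0, "grip": 1}, {"dx": 0, "dy": 0, "dz": 0, "rx": 0, "ry": 0, "rz": 0, "grip": 1}, {"dx": 0, "dy": 0, "dz": 0, "rx": 0, "ry": 0, "rz": 0, "grip": 1}, {"dx": 0, "dy": 0, "dz": 0, "rx": 0, "ry": 0, "rz": 0, "grip": 1}, {"dx": 0, "dy": 0, "dz": 0, "rx": 0, "ry": 0, "rz": 0, "grip": 1}, {"dx": 0, "dy": 0, "dz": 0, "rx": 0, "ry": 0, "rz": 0, "grip": 1}, {"dx": 0, "dy": 0, "dz": 0, "rx": 0, "ry": 0, "rz": 0, "grip": 1}], squeeze=60)

```text
clock: 11.12
tcp_pos: [440.9, -270.0, 42.5]
tcp_rot: [0.474, 0.525, 0.472, -0.525]
wrist_force: [0.0, -0.5, -0.8]
opening: 12.9
```

Run:
```python
from h import *
go([440,-269.5,40],84)
```

```text
t 11.12 tcp [ 440.9 -270.    42.5] jawyaw -95.95 open 12.9 F [ 0.  -0.5 -0.8] q [-0.57  0.43  1.95 -0.    0.76  1.1 ]
shift in current tool frame [ 2.5 -0.9 -0.4] shift in target frame [ 2.5 -0.9 -0.4] rotvec [ 0.05  0.08 -0.12]
```

carry_out(rows=[{"dx": -15, "dy": 0, "dz": 0, "rx": 0, "ry": 0, "rz": 0, "grip": 1}, {"dx": -35, "dy": 0, "dz": 0, "rx": 0, "ry": 0, "rz": 0, "grip": 1}, {"dx": -45, "dy": 0, "dz": 0, "rx": 0, "ry": 0, "rz": 0, "grip": 1}, {"dx": -45, "dy": 0, "dz": 0, "rx": 0, "ry": 0, "rz": 0, "grip": 1}, {"dx": -35, "dy": 0, "dz": 0, "rx": 0, "ry": 0, "rz": 0, "grip": 1}, {"dx": 0, "dy": 0, "dz": 0, "rx": 0, "ry": 0, "rz": 0, "grip": 1}])

```text
clock: 11.88
tcp_pos: [439.8, -269.2, 226.3]
tcp_rot: [0.474, 0.525, 0.472, -0.525]
wrist_force: [0.7, 0.1, -3.4]
opening: 13.0
```

Run:
```python
from h import *
go([514.8,18.2,205],97)
a=grab_frame('top')[225:325,381:481,::-1];b=grab_frame('scene')[130:230,150:250,::-1]
cv2.imwrite('pics/a8.png',np.hstack([cv2.resize(x,(400,400),interpolation=2) for x in(a,b)]))
```

```text
t 11.88 tcp [ 439.8 -269.2  226.3] jawyaw -95.94 open 13.0 F [ 0.7  0.1 -3.4] q [-0.57  0.23  1.71 -0.    1.2   1.1 ]
shift in current tool frame [  20.9   44.8 -293.7] shift in target frame [  21.3  109.5 -276.1] rotvec [-12.94   0.12  -0.13]
```

View pics/a8.png

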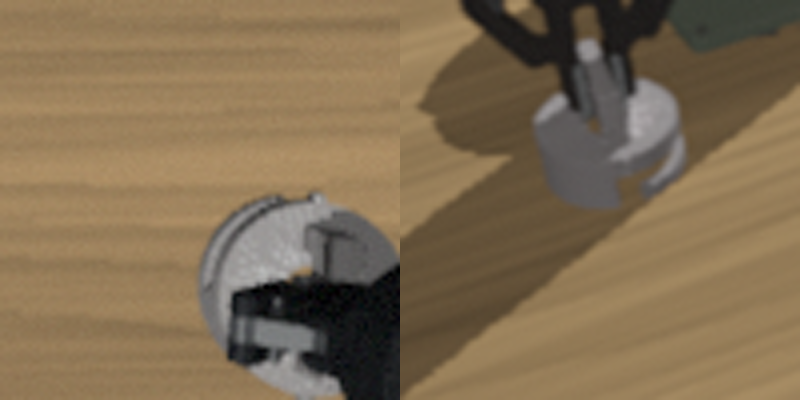

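carry_out(rows=[{"dx": 2, "dy": 6, "dz": -40, "rx": 0, "ry": 0, "rz": 0, "grip": 1}, {"dx": 2, "dy": 8, "dz": -52, "rx": 0, "ry": 0, "rz": 0, "grip": 1}, {"dx": 2, "dy": 8, "dz": -52, "rx": 0, "ry": 0, "rz": 0, "grip": 1}, {"dx": 2, "dy": 8, "dz": -52, "rx": 0, "ry": 0, "rz": 0, "grip": 1}, {"dx": 0, "dy": 8, "dz": -52, "rx": 0, "ry": 0, "rz": 0, "grip": 1}, {"dx": 0, "dy": 6, "dz": -40, "rx": 0, "ry": 0, "rz": 0, "grip": 1}, {"dx": 0, "dy": 0, "dz": 0, "rx": -6.5, "ry": 0, "rz": 0, "grip": 1}, {"dx": 0, "dy": 0, "dz": 0, "rx": -6.5, "ry": 0, "rz": 0, "grip": 1}, {"dx": 0, "dy": 0, "dz": 0, "rx": 0, "ry": 0, "rz": 0, "grip": 1}])

```text
clock: 13.1
tcp_pos: [503.6, 24.2, 195.8]
tcp_rot: [0.518, 0.459, 0.543, -0.475]
wrist_force: [-0.0, -1.1, -3.4]
opening: 13.2
```

Run:
```python
from h import *
go([514.8,18.2,185],97)
```

```text
t 13.1 tcp [503.6  24.2 195.8] jawyaw -82.67 open 13.2 F [-0.  -1.1 -3.4] q [0.02 0.26 1.75 0.01 1.18 1.46]
shift in current tool frame [10.3 10.8  7.5] shift in target frame [10.8 10.4  7.3] rotvec [ 0.34 -0.66  2.28]
```

carry_out(rows=[{"dx": 0, "dy": 10.5, "dz": 7.4, "rx": 0.3, "ry": -0.6, "rz": 2.3, "grip": 1}, {"dx": 0, "dy": 0, "dz": 0, "rx": 0, "ry": 0, "rz": 0, "grip": 1}])

```text
clock: 13.35
tcp_pos: [513.4, 17.9, 192.6]
tcp_rot: [0.527, 0.469, 0.53, -0.47]
wrist_force: [-0.3, -0.8, -2.6]
opening: 12.9
```

Run:
```python
from h import *
go([514.8,18.2,185],97)
b=grab_frame('scene');cv2.imwrite('pics/s9.png',b[:,:,::-1]);b=b[120:210,280:370,::-1]
cv2.imwrite('pics/a9.png',cv2.resize(b,(540,540),interpolation=2))
P,Q,o=pose();n=np.array([.862,-.507,0]);l=np.array([.507,.862,0])
for z in(0,34):
    c=P+[0,0,-42.5+z];a=np.array([proj('scene',c+40.5*(np.cos(k)*n+np.sin(k)*l)) for k in np.linspace(0,2*np.pi,361)])
    print(z,'L',a[a[:,0].argmin()],'R',a[a[:,0].argmax()],'top',a[a[:,1].argmin()],'bot',a[a[:,1].argmax()])
s=b=None
s=cv2.imread('pics/s9.png').astype(int);d=s[:,:,2]-s[:,:,0]
for r in range(142,162,3): print(r,d[r,302:314],d[r,336:348])
print(s[155:175:1,324:327].mean((1,2)).round())
```

```text
t 13.35 tcp [513.4  17.9 192.6] jawyaw -83.2 open 12.9 F [-0.3 -0.8 -2.6] q [0.01 0.26 1.76 0.   1.13 1.46]
shift in current tool frame [ 7.6  1.5 -0.2] shift in target frame [ 7.6  1.4 -0.2] rotvec [-0.2  -0.09  0.28]
0 L [308.  158.2] R [340.3 159.1] top [326.6 149.1] bot [324.4 168.3]
34 L [307.5 146.9] R [340.3 148.1] top [325. 138.] bot [324.2 157.1]
142 [63 63 62 62 61 63 63 57 38 16  6  2] [ 3 12 30 51 61 61 60 59 59 59 59 60]
145 [63 64 63 63 64 56 33  8  1  1  4  4] [ 4  3  1  5 21 52 63 61 61 61 62 62]
148 [63 63 63 64 61 49 25  7  4  5  3  5] [ 3  3  3  4 16 47 63 64 64 64 64 64]
151 [62 62 62 64 62 56 30  6  2  4  4  4] [ 3  3  3  3 25 53 63 64 64 63 63 63]
154 [63 63 62 62 62 59 43 13  4  4  5  4] [ 4  5  4  8 29 57 64 62 62 62 62 61]
157 [59 60 60 61 61 57 36  9  3  6  8  5] [14 12  4  3 18 49 63 63 63 63 62 63]
160 [60 61 62 63 63 62 50 18  2  3  5  5] [21  5  2 11 39 59 63 62 62 61 62 63]
[92. 94. 95. 95. 95. 95. 95. 94. 95. 95. 94. 95. 93. 75. 56. 47. 41. 44.
 46. 50.]
```

View pics/a9.png

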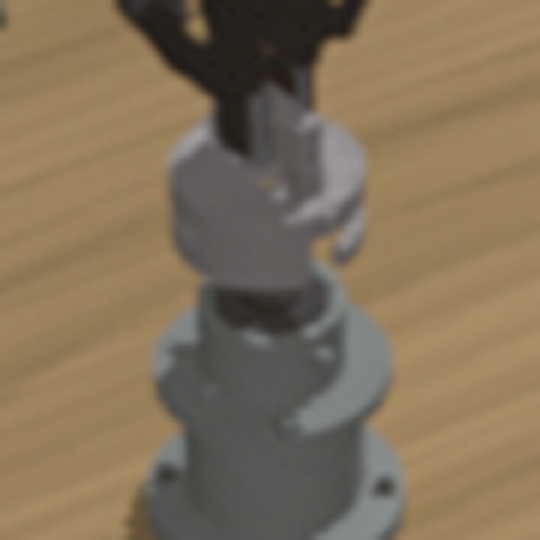

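The cap edges match the TCP-centred prediction to about 0.3 px, and the notch faces the pin. I'll correct and lower in stages.

carry_out(rows=[{"dx": 14, "dy": 1.4, "dz": -0.2, "rx": -0.2, "ry": 0, "rz": 0.2, "grip": 1}, {"dx": 12, "dy": 0, "dz": 0, "rx": 0, "ry": 0, "rz": 0, "grip": 1}, {"dx": 0, "dy": 0, "dz": 0, "rx": 0, "ry": 0, "rz": 0, "grip": 1}])

```text
clock: 13.78
tcp_pos: [513.1, 18.5, 163.6]
tcp_rot: [0.527, 0.468, 0.531, -0.47]
wrist_force: [0.2, 0.6, -2.7]
opening: 13.3
```

Run:
```python
from h import *
go([514.8,18.2,131.5],97)
```

```text
t 13.78 tcp [513.1  18.5 163.6] jawyaw -83.06 open 13.3 F [ 0.2  0.6 -2.7] q [0.01 0.28 1.8  0.   1.06 1.46]
shift in current tool frame [32.1  1.8  0.5] shift in target frame [32.1  1.6  0.5] rotvec [-0.06 -0.15  0.32]
```

carry_out(rows=[{"dx": 2, "dy": 1.6, "dz": 0.5, "rx": 0, "ry": -0.1, "rz": 0.3, "grip": 1}, {"dx": 0, "dy": 0, "dz": 0, "rx": 0, "ry": 0, "rz": 0, "grip": 1}])

```text
clock: 14.02
tcp_pos: [515.1, 18.2, 161.4]
tcp_rot: [0.529, 0.469, 0.53, -0.469]
wrist_force: [-0.2, -0.6, -2.5]
opening: 12.9
```

Run:
```python
from h import *
go([514.8,18.2,131.5],97)
```

```text
t 14.03 tcp [515.1  18.2 161.4] jawyaw -83.06 open 12.9 F [-0.2 -0.6 -2.5] q [0.01 0.28 1.81 0.   1.05 1.46]
shift in current tool frame [29.9 -0.3 -0. ] shift in target frame [29.9 -0.3 -0. ] rotvec [-0.06 -0.04 -0.  ]
```

carry_out(rows=[{"dx": 5, "dy": -0.3, "dz": 0, "rx": 0, "ry": 0, "rz": 0, "grip": 1}, {"dx": 5, "dy": -0.2, "dz": 0, "rx": 0, "ry": 0, "rz": 0, "grip": 1}, {"dx": 0, "dy": 0, "dz": 0, "rx": 0, "ry": 0, "rz": 0, "grip": 1}])

```text
clock: 14.4
tcp_pos: [514.8, 18.2, 151.2]
tcp_rot: [0.529, 0.469, 0.529, -0.468]
wrist_force: [-0.1, 0.5, -3.1]
opening: 12.8
```

Run:
```python
from h import *
go([514.8,18.2,131.5],97)
b=grab_frame('scene')[120:210,280:370,::-1]
cv2.imwrite('pics/a10.png',cv2.resize(b,(540,540),interpolation=2))
```

```text
t 14.4 tcp [514.8  18.2 151.2] jawyaw -83.06 open 12.8 F [-0.1  0.5 -3.1] q [0.01 0.29 1.82 0.   1.03 1.46]
shift in current tool frame [19.7 -0.  -0. ] shift in target frame [19.7  0.  -0. ] rotvec [-0.06 -0.03 -0.06]
```

View pics/a10.png

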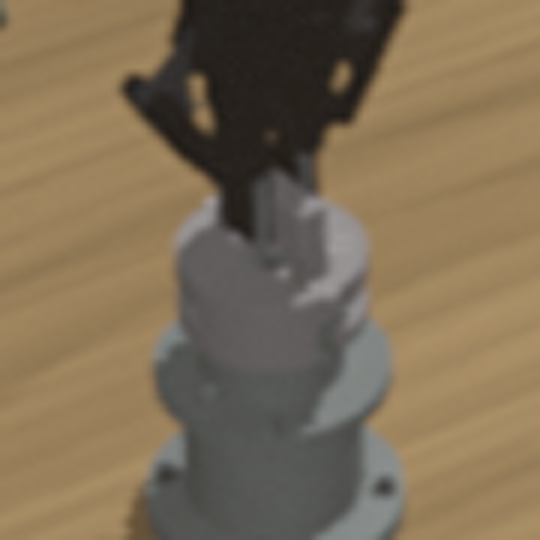

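The skirt is over the neck with no force. Next, the pins into the notches.

carry_out(rows=[{"dx": 3, "dy": 0, "dz": 0, "rx": 0, "ry": 0, "rz": 0, "grip": 1}, {"dx": 3, "dy": 0, "dz": 0, "rx": 0, "ry": 0, "rz": 0, "grip": 1}, {"dx": 0, "dy": 0, "dz": 0, "rx": 0, "ry": 0, "rz": 0, "grip": 1}])

```text
clock: 14.82
tcp_pos: [515.1, 18.2, 145.2]
tcp_rot: [0.53, 0.469, 0.529, -0.468]
wrist_force: [0.2, 0.1, -2.0]
opening: 12.8
```

Run:
```python
from h import *
go([514.8,18.2,131.5],97)
```

```text
t 14.82 tcp [515.1  18.2 145.2] jawyaw -83.06 open 12.8 F [ 0.2  0.1 -2. ] q [0.01 0.3  1.83 0.   1.01 1.46]
shift in current tool frame [13.7 -0.3 -0.1] shift in target frame [13.7 -0.3 -0.1] rotvec [-0.06 -0.03 -0.11]
```

Cap bottom is now at 102.7 mm, below the pin tops, and it still moves freely, so the pins are in the notches.

carry_out(rows=[{"dx": 4, "dy": -0.3, "dz": 0, "rx": 0, "ry": 0, "rz": 0, "grip": 1}, {"dx": 4, "dy": 0, "dz": 0, "rx": 0, "ry": 0, "rz": 0, "grip": 1}, {"dx": 3, "dy": 0, "dz": 0, "rx": 0, "ry": 0, "rz": 0, "grip": 1}, {"dx": 0, "dy": 0, "dz": 0, "rx": 0, "ry": 0, "rz": 0, "grip": 1}])

```text
clock: 15.32
tcp_pos: [514.8, 18.1, 133.4]
tcp_rot: [0.53, 0.469, 0.529, -0.468]
wrist_force: [-0.9, 0.5, -3.0]
opening: 12.9
```

Run:
```python
from h import *
go([514.8,18.2,131.5],97)
```

```text
t 15.32 tcp [514.8  18.1 133.4] jawyaw -83.06 open 12.9 F [-0.9  0.5 -3. ] q [0.01 0.31 1.85 0.   0.98 1.46]
shift in current tool frame [ 1.9 -0.  -0.1] shift in target frame [ 1.9 -0.  -0.1] rotvec [-0.06 -0.03 -0.11]
```

carry_out(rows=[{"dx": 1.2, "dy": 0, "dz": 0, "rx": 0, "ry": 0, "rz": 0, "grip": 1}, {"dx": 1, "dy": 0, "dz": 0, "rx": 0, "ry": 0, "rz": 0, "grip": 1}, {"dx": 0, "dy": 0, "dz": 0, "rx": 0, "ry": 0, "rz": 0, "grip": 1}])

```text
clock: 15.7
tcp_pos: [515.1, 18.2, 131.5]
tcp_rot: [0.53, 0.47, 0.529, -0.468]
wrist_force: [-0.2, -1.1, -2.3]
opening: 12.8
```

Run:
```python
from h import *
go([514.8,18.2,131.5],97)
```

```text
t 15.7 tcp [515.1  18.2 131.5] jawyaw -83.06 open 12.8 F [-0.2 -1.1 -2.3] q [0.01 0.31 1.85 0.   0.98 1.46]
shift in current tool frame [ 0.  -0.3 -0.1] shift in target frame [ 0.  -0.3 -0.1] rotvec [-0.06 -0.02 -0.15]
```

Nearly down. I'll keep going until contact shows in the force.

carry_out(rows=[{"dx": 0.8, "dy": 0, "dz": 0, "rx": 0, "ry": 0, "rz": 0, "grip": 1}, {"dx": 0.8, "dy": 0, "dz": 0, "rx": 0, "ry": 0, "rz": 0, "grip": 1}])

```text
clock: 15.95
tcp_pos: [515.2, 18.2, 131.4]
tcp_rot: [0.53, 0.47, 0.529, -0.468]
wrist_force: [-2.7, -0.0, 6.3]
opening: 13.2
```

Run:
```python
from h import *
go([514.8,18.2,131.5],97)
```

```text
t 15.95 tcp [515.2  18.2 131.4] jawyaw -83.06 open 13.2 F [-2.7 -0.   6.3] q [0.01 0.31 1.85 0.   0.98 1.46]
shift in current tool frame [-0.1 -0.4 -0.1] shift in target frame [-0.1 -0.4 -0.1] rotvec [-0.06 -0.02 -0.2 ]
```

The cap is fully down: contact at 131.4, as predicted. Now the twist, with a check part-way.

carry_out(rows=[{"dx": 0.3, "dy": 0, "dz": 0, "rx": 0, "ry": 0, "rz": 0, "grip": 1}, {"dx": 0.3, "dy": 0, "dz": 0, "rx": 5, "ry": 0, "rz": 0, "grip": 1}, {"dx": 0.3, "dy": 0, "dz": 0, "rx": 6, "ry": 0, "rz": 0, "grip": 1}, {"dx": 0.3, "dy": 0, "dz": 0, "rx": 6, "ry": 0, "rz": 0, "grip": 1}, {"dx": 0.3, "dy": 0, "dz": 0, "rx": 6, "ry": 0, "rz": 0, "grip": 1}, {"dx": 0, "dy": 0, "dz": 0, "rx": 0, "ry": 0, "rz": 0, "grip": 1}])

```text
clock: 16.7
tcp_pos: [516.9, 16.7, 131.5]
tcp_rot: [0.425, 0.569, 0.42, -0.565]
wrist_force: [-1.2, 1.2, 0.4]
opening: 12.9
```

Run:
```python
from h import *
go([514.8,18.2,131.3],57)
```

```text
t 16.7 tcp [516.9  16.7 131.5] jawyaw -106.62 open 12.9 F [-1.2  1.2  0.4] q [ 0.01  0.31  1.85 -0.    0.97  1.87]
shift in current tool frame [ 0.2 -2.4 -0.9] shift in target frame [ 0.2 -2.6 -0.2] rotvec [16.38 -0.07 -0.49]
```

carry_out(rows=[{"dx": 0.2, "dy": -2.4, "dz": -0.9, "rx": 3, "ry": 0, "rz": -0.4, "grip": 1}, {"dx": 0.2, "dy": 0, "dz": 0, "rx": 5, "ry": 0, "rz": 0, "grip": 1}, {"dx": 0.2, "dy": 0, "dz": 0, "rx": 5, "ry": 0, "rz": 0, "grip": 1}, {"dx": 0, "dy": 0, "dz": 0, "rx": 3, "ry": 0, "rz": 0, "grip": 1}, {"dx": 0, "dy": 0, "dz": 0, "rx": 0, "ry": 0, "rz": 0, "grip": 1}])

```text
clock: 17.32
tcp_pos: [517.1, 17.3, 131.5]
tcp_rot: [0.342, 0.622, 0.338, -0.618]
wrist_force: [-0.9, -0.4, 2.2]
opening: 13.0
```

Run:
```python
from h import *
go([514.8,18.2,131.3],57)
a=grab_frame('top');b=grab_frame('scene')[120:210,280:370,::-1]
a=a[213:293,256:336,::-1]
cv2.imwrite('pics/a11.png',np.hstack([cv2.resize(x,(400,400),interpolation=2) for x in(a,b)]))
```

```text
t 17.32 tcp [517.1  17.3 131.5] jawyaw -122.5 open 13.0 F [-0.9 -0.4  2.2] q [ 0.01  0.31  1.85 -0.    0.97  2.15]
shift in current tool frame [ 0.2 -2.4  0.5] shift in target frame [ 0.2 -2.4  0.5] rotvec [ 0.5  -0.1  -0.39]
```

View pics/a11.png

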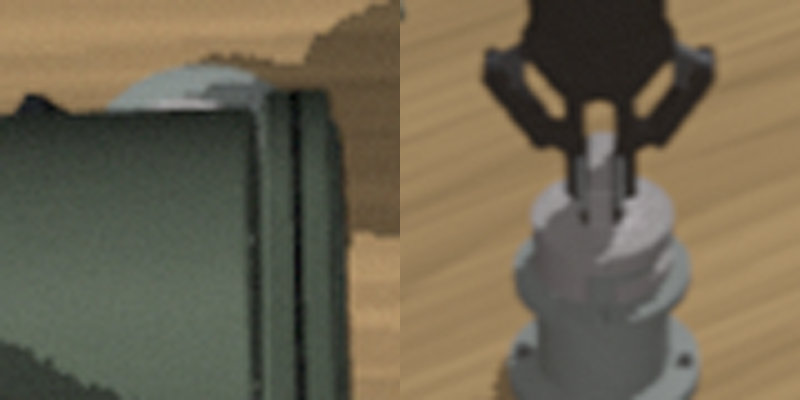

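The cap has turned about 39.5°, and in the scene view the handle and pointer line up with the front rib at about (607,312). I'll recentre by 2 mm and add a light downward push.

carry_out(rows=[{"dx": 0.2, "dy": -2, "dz": 0.4, "rx": 0.4, "ry": 0, "rz": -0.3, "grip": 1}, {"dx": 0.4, "dy": 0, "dz": 0, "rx": 0, "ry": 0, "rz": 0, "grip": 1}, {"dx": 0.3, "dy": 0, "dz": 0, "rx": 0, "ry": 0, "rz": 0, "grip": 1}])

```text
clock: 17.8
tcp_pos: [516.1, 18.1, 131.4]
tcp_rot: [0.339, 0.622, 0.338, -0.619]
wrist_force: [-0.5, -1.3, 4.3]
opening: 12.8
```

Run:
```python
from h import *
go([514.8,18.2,131.3],57)
s=grab_frame('scene');t=grab_frame('top')
cv2.imwrite('pics/t12.png',t[:,:,::-1])
cv2.imwrite('pics/a12.png',cv2.resize(s[130:200,290:360,::-1],(560,560),interpolation=2))
P,Q,o=pose();m=np.array([514.8,18.2,0])
a=np.radians(7-40)
u=np.array([np.cos(a),np.sin(a),0])
for nm,p in(('rib',m+47.5*u+[0,0,89]),('handle+',m+30*u+[0,0,159]),('handle-',m-30*u+[0,0,159]),('ridge',m+40.5*u+[0,0,110])):print(nm,(proj('scene',p)-[290,130])*8)
n=np.array([.862,-.507,0]);l=np.array([.507,.862,0])
c=m+[0,0,118];print(proj('scene',c+40.5*l),proj('scene',c-40.5*l))
d=s[:,:,0].astype(int)-s[:,:,2];print(d[165:170:2,303:314],d[165:170:2,336:347])
```

```text
t 17.8 tcp [516.1  18.1 131.4] jawyaw -122.82 open 12.8 F [-0.5 -1.3  4.3] q [0.01 0.31 1.85 0.   0.97 2.16]
shift in current tool frame [ 0.1 -1.1  0.6] shift in target frame [ 0.1 -1.1  0.6] rotvec [ 0.18 -0.16 -0.21]
rib [276.  476.8]
handle+ [273.6 264.8]
handle- [278.4 151.2]
ridge [275.2 411.2]
[340.7 168.5] [308.9 169.3]
[[64 64 64 64 64 63 50 23  6  3  3]
 [62 62 62 63 63 58 31  7  2  3  4]
 [61 62 61 61 62 57 32  6  2  3  4]] [[ 4  3  3  3 14 40 60 63 62 61 62]
 [ 4  4  4  3  9 28 55 63 61 61 61]
 [ 5  4  4  4  8 28 57 64 64 64 66]]
```

View pics/a12.png

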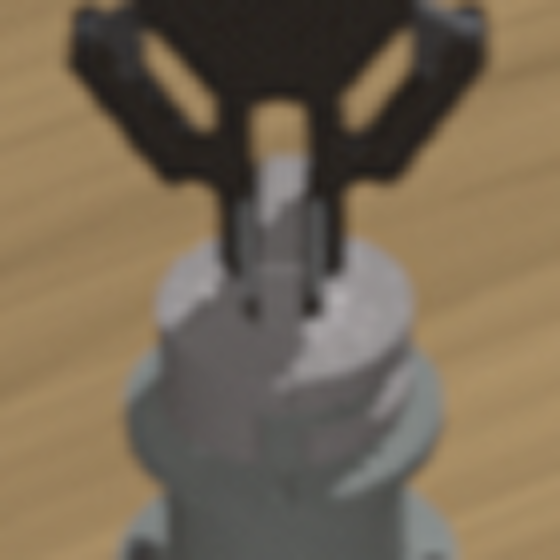

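View pics/t12.png

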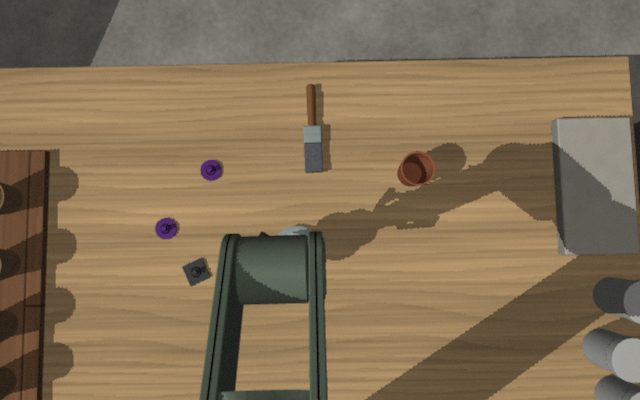

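The handle runs vertically near columns 280–285, in line with the pointer ridge and the rib at about (288,485), and within about 10 zoomed pixels of the 40° prediction. The cap is centred and down, and the square die, cup and brush are where they were. Handing in.

Run:
```python
from h import *
print(order.sign_off())
```

```text
the job is handed in; nothing more can be done
None
```

I handed the job in at about 18 s with the cap half-turned and the gripper still holding its handle. The sign-off gives no verdict.

- **Die:** I picked the round die up by its post and let it go in the seat. Both cameras showed it lying flat and central before the cap went on.
- **Cap down:** The pins entered the notches without any resistance. The cap came down onto the neck at the predicted height, 131.4 mm at the tool against an expected 131.5, with about 6 N of contact.
- **Twist:** I turned the cap about 39.8° clockwise by the tool's angle. In the last picture the handle and pointer ridge line up with the front rib. I estimate the starting angle was good to about 1.5°, well inside the 30–50° range.
- **Grip and other items:** The grip is set to 60 N, with a light downward push of about 4 N. The square die, cup and brush look unmoved in the last top picture.

**Checks that did not fully agree:**
- While twisting, the tool drifted about 2.5 mm along the handle. I brought it back to about 1.2 mm off the barrel axis. The cap's outline in the scene camera still matched a centred cap to within about half a pixel (about 1 mm).
- The arm hid the cap in the top camera at the end, so the final angle was confirmed only by the scene camera and the tool pose.

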